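Seat a tea light in the food warmer with sprung tongs

ROBOT

A 6-joint arm with a two-finger parallel gripper is mounted at the origin on a cart in front of the work surface, level with it; the furniture and walls round the work are solid. World frame = base frame: x ahead of the robot, y to its left, z up, the work surface at z = 0. Lengths are in m, angles in rad, forces in N, time in s.
With the tool pointing down it reaches from about 0.25 to 0.725 m from the base axis. Payload 4 kg.
Tool frame: the origin (TCP) lies on the centre line of the jaws, within the pads' length; the fingertips stand 22 mm ahead of it and the grasp point (between the pads) lies 3 mm ahead of it; z points along the fingers, y is the line along which they close (so a half turn about z gives the same grasp; the last joint's range is limited). The gripper opens to 85 mm and grips with 20 to 120 N. Pads are 22 mm wide; open, the fingers measure 114 mm over their backs; the gripper's body (76 mm by 85 mm) begins 54 mm behind the grasp point. The pads swing forward as they close: fully open they stand 13 mm farther back than shut.
Start: joints at [1.219, 0.241, 0.005, 1.335, 0, 1.571], TCP at [0.172, 0.469, 0.253] pointing down, gripper open.
Joint ranges: [-2.72, 2.72], [-1.05, 1.87], [-1.09, 1.28], [-1.99, 2.15], [-1.42, 1.44], [-3.14, 3.14]. Speed limits (rad/s): [2.79, 2.79, 3.14, 3.14, 3.14, 3.14].

INTERFACE

Orientations are given as a unit quaternion [x, y, z, w].
In Python, from workcell import bot gives the robot as it stands.
- The arm moves only by the shell command python3 -m inch 'ROWS'. ROWS is JSON, one flat list of numbers, 7 for each row, row after row: the shift along the world's x, y, z in mm, then the turn, a rotation vector about the world's x, y, z in rad, then the opening in per cent of the stroke, from 0 (shut) to 100 (fully open). A call has 1 to 8 rows; each row is the pose to reach, as a shift and turn from the pose commanded when the call began; what a row does not reach only later rows make up. A row lasts 1/12 s, in which the tool goes at most 41.7 mm and 7.16 degrees, less where a joint would pass 70% of its speed; a pose out of reach is approached as far as the arm can. A call with a gripper value outside its range is refused whole. The fingers move at their own pace and stop on an object; the grip force is fixed at half the most. Time passes only in rows, so rows that repeat a pose let the fingers close. It gives the time, the measured TCP pose, the force, the opening and the grip force at its end, in the units of the state.
- bot.get_obs(): the state, without advancing time (a new reading comes with each control period).
- bot.camera(name): name is "side" or "top" or "wrist"; returns the picture (420x560x3 uint8, blue, green, red); there is no depth.
- bot.camera_info(name): a dict with "intrinsics" (3x3 intrinsics, pixels), "camera_from_world" (4x4, takes a point from world to camera coordinates); the wrist camera has in their place "hand_eye" (4x4, takes a point from camera to tool coordinates, whose origin is the TCP and whose axes are the flange's). Camera axes: x right, y down, z forward; pixel columns grow to the right and rows downward; lengths in m; the calibration is good to about 2 mm. A picture is of the moment at which its call begins: read the wrist's pose just before it. camera_info takes no time and is no camera call.
- bot.job_done(): hands the job in; it is judged then, once.
Trained networks look in the newest picture that a camera, given by its name, has taken for a name from the list of things; names that differ only in an ending like _2 or _b are one class to them, and where a whole thing is asked for, a point or a joint stands for the part that bears it (a point fixed in the world has none). Each returns a list of dicts, best first, with "confidence" (0 to 1); they miss things now and then, are a little off and sometimes report something else, mostly with a low value. They report only what shows in the picture. A call takes as long as a camera call. They do not tell look-alikes from the thing itself.
- bot.silhouettes(camera, target): "mask" (420x560 bool, what is visible of it) and "uv" ([column, row] in pixels, amid what is visible of it).
- bot.spot_point(camera, target): "uv" ([column, row] in pixels: a listed point, or the origin of a listed thing).
The state is a dict: "clock": time; "joint_pos": joint angles; "joint_vel": joint speeds; "tau": joint torques, N m; "eef_pos": TCP position; "tool_rot": TCP orientation; "ft_force": force on the tool from outside, world axes, zero at the start; "ft_torque": the same for the moment, N m; "grip_width": finger opening in m; "grasp_force": force on a finger pad.
Only numpy, scipy, OpenCV 4.12 (cv2) and the standard library are available. Lean on these libraries where they do the work, as an engineer would, in place of code of your own. Each camera call takes 0.05 s, during which the arm holds its last target. There are 200 camera calls.

TASK

Take the sprung tongs out of their stand, squeeze them gently on the tea light, lift it and set it upright and fully home in the round seat of the candle carrier in the food warmer, feeling for the seat if need be, then stand the tongs back in their stand and let go. Only the tongs may touch the tea light, never the gripper's fingers; do not crush, tip or force it, and leave the cup, jar and salt shaker where they are.

Things in the scene. Friction and masses are not known exactly. Their poses are not given: they have to be found in the camera images.
- tongs: Steel sprung tongs, 154 mm tall, 100 g, standing in the stand on their jaw tips. Origin: centre line, level with the jaw tips; z points up to the hinge head (hinges 147 mm up), y is the line along which the two arms close, x runs across the arms. Springs hold them open; then they measure 77 mm overall along y. The tips sink 1 mm as the jaws close.
- tongs_grip (a point): On the tongs' centre line, 106 mm above the tips, between two flat black grip pads (26 mm along x, 82 to 128 mm above the tips): take the tongs here from above, fingers closing along y. 56 mm over the pads when open, 49 mm when holding the tea light; carry them open at 54 mm. They yield from 7 N, meet the tea light at 12 N; a quarter of the rest reaches the jaws.
- tongs_jaws (a point): On the tongs' centre line, 6 mm above the tips, midway between the jaws: two vertical V notches, 12 mm tall, 33 mm wide along x, that centre the 38 mm tea light, with 12 mm to spare each side when open. A lip over each notch, its underside 8 mm above the tips, goes over the cup's rim. 20 to 30 N on the grip pads hold it well; 40 N or more may crush it.
- stand: Fixed open-topped steel box on the worktop, 50 mm high, base plate 66 x 112 mm, in which the tongs stand; inside 44 mm along its x and 92 mm along its y, inner floor 4 mm above its underside. Origin: centre of the underside; the tongs' y lies along its y.
- tea_light: Tea light: round thin metal cup, 38 mm diameter, 15 mm tall, about 15 g, standing upright on the worktop. Origin: centre of its underside, z up. Hold it with the jaw tips 7 to 8.5 mm above its underside: then the jaws' lips are just over its rim and keep it from sliding up, and the tips clear the carrier plate when it is seated.
- warmer: Open-topped steel food warmer fixed on the worktop, 90 mm along its x, 190 mm along its y, walls 35 mm high and 4 mm thick, a wire loop at each end (reaching 109 mm from the middle). Origin: centre of its underside. Set the tea light down in it with the tongs' y along the warmer's y. A candle carrier plate lies in it.
- warmer_deck (a point): Middle of the warmer, 16 mm up: level of the top of the fixed carrier plate (80 x 78 mm). The plate's round seat (42 mm wide, 1.5 mm chamfer, 6 mm deep, floor 10 mm above the warmer's underside) lies on the warmer's centre line, but up to 15 mm either way from this point along the warmer's y, differently each time, not measured: feel or look for it.
- espresso_cup: Small cup, bystander, 64 x 89 x 48 mm. Origin: centre of the underside.
- mustard_jar: Jar with a metal lid, bystander, 64 mm across, 90 mm tall. Origin: centre of the underside.
- salt_shaker: Salt shaker, bystander, 44 mm across, 90 mm tall. Origin: centre of the underside.
There are look-alikes about, which are no part of the job. Of the things that look like the tea_light, take the one that is farthest to the robot's left at the start.

How it is judged:
On the way, in this order (a step that is already met when the one before it is completed fails the run):
1. the tea light is lifted clear, held by the tongs (height (world z) of tea_light above 0.03 m and contact force between tongs and tea_light above 0.5 N), for 0.2 s.
2. the tea light sits home in the seat, let go by the tongs (z of tea_light in the frame of warmer between 0.008 and 0.0125 m and horizontal distance between tea_light and warmer below 0.022 m and angle between tea_light's own z axis and vertical below 0.08 rad and contact force between tongs and tea_light below 0.1 N), for 0.2 s.
At the end, for the whole second after the job is handed in: Tea light at rest, upright (0.08 rad) in the seat: underside 8 to 12.5 mm above the warmer's underside, within 22 mm of the warmer's middle. Tongs at rest in the stand, upright (0.2 rad), tips under 12 mm above the stand's underside, within 20 mm of its centre (z of tea_light in the frame of warmer between 0.008 and 0.0125 m and horizontal distance between tea_light and warmer below 0.022 m and angle between tea_light's own z axis and vertical below 0.08 rad and linear speed of each of tea_light, tongs below 0.02 m/s and horizontal distance between tongs and stand below 0.02 m and z of tongs in the frame of stand below 0.012 m and angle between tongs's own z axis and vertical below 0.2 rad); the robot touches nothing.
It fails at once if the gripper's fingers touch the tea light (contact force between the fingers and tea_light above 0.3 N).
It fails at once if the tea light is crushed: squeezed too hard while it is carried (height (world z) of tea_light above 0.03 m and contact force between tongs and tea_light above 14 N).
It fails at once if the tea light is pressed down hard (contact force between tongs and tea_light above 32 N or contact force between tea_light and anything else above 60 N).
It fails at once if the tea light is tipped over (angle between tea_light's own z axis and vertical above 0.5 rad).
It fails at once if a bystander is displaced by more than 20 mm (distance of any of espresso_cup, mustard_jar, salt_shaker from where it was at the start of the episode above 0.02 m).
It also fails if it takes over 67 s, if anything falls off the work surface, if the arm or the gripper's body presses on something with over 40 N, if the wrist force passes 120 N, or if a joint passes its speed limit or range.

## Working session

There is one attempt and no reset: what is moved stays moved. The work goes in short steps, Python scripts to look and compute and a shell command to move; the robot and the scene stay as the last step left them, time stands still between calls to the robot, and variables do not carry over. Pictures are saved under pics/ and viewed, at most 10 in all, crops included, and the job is handed in when it is done.

```bash
ls; mkdir -p pics
cat > h.py <<'E'
import numpy as np, cv2
from workcell import bot
from scipy.spatial.transform import Rotation as R
def cam(name):
    i=bot.camera_info(name);K=np.array(i["intrinsics"])
    if name=="wrist":
        o=bot.get_obs();T=np.eye(4);T[:3,:3]=R.from_quat(o["tool_rot"]).as_matrix();T[:3,3]=o["eef_pos"]
        W=T@np.array(i["hand_eye"])
    else: W=np.linalg.inv(np.array(i["camera_from_world"]))
    return K,W
def ray(KW,uv):
    K,W=KW;d=W[:3,:3]@np.linalg.solve(K,[uv[0],uv[1],1.]);return W[:3,3],d
def onz(KW,uv,z):
    c,d=ray(KW,uv);return c+d*(z-c[2])/d[2]
def proj(KW,p):
    K,W=KW;q=np.linalg.inv(W)@np.r_[p,1];q=K@q[:3];return q[:2]/q[2]
def tri(a,ua,b,ub):
    c1,d1=ray(a,ua);c2,d2=ray(b,ub)
    s=np.linalg.lstsq(np.c_[d1,-d2],c2-c1,rcond=None)[0]
    return (c1+s[0]*d1+c2+s[1]*d2)/2, np.linalg.norm(c1+s[0]*d1-c2-s[1]*d2)
E
python3 - <<'E'
from h import *
np.set_printoptions(precision=4,suppress=True)
ims=[]
for c in ["top","side"]:
    im=bot.camera(c);cv2.imwrite(f"pics/{c}0.png",im)
    KW=cam(c);print(c,KW[1][:3,3],KW[1][:3,2])
    for t,z in [("tongs",0),("tongs_grip",.11),("tongs_jaws",.01),("stand",0),("tea_light",0.0),("warmer",0),("warmer_deck",.016),("espresso_cup",0),("mustard_jar",0),("salt_shaker",0)]:
        for d in bot.spot_point(c,t):
            if d["confidence"]>.2: print(t,d["uv"],round(d["confidence"],2),onz(KW,d["uv"],z))
print(bot.get_obs())
E
```

```text
pics
top [ 0.4372 -0.0399  1.3335] [ 0.1433  0.0056 -0.9897]
tongs [386.7, 274.5] 0.67 [ 0.469  -0.3388  0.    ]
tongs_grip [396.9, 276.3] 0.64 [ 0.4622 -0.3411  0.11  ]
tongs_grip [204.1, 267.2] 0.46 [0.476  0.1709 0.11  ]
tongs_jaws [387.7, 278.3] 0.86 [ 0.458  -0.3393  0.01  ]
tongs_jaws [395.7, 275.3] 0.6 [ 0.467  -0.3623  0.01  ]
stand [386.4, 277.1] 0.94 [ 0.4616 -0.3379  0.    ]
tea_light [204.1, 268.3] 0.73 [0.4763 0.1897 0.    ]
tea_light [234.4, 240.6] 0.63 [0.5585 0.1047 0.    ]
tea_light [271.7, 255.1] 0.56 [ 0.5184 -0.0053  0.    ]
tea_light [241.8, 277.8] 0.51 [0.4512 0.0796 0.    ]
warmer [290.2, 221.6] 0.73 [ 0.6177 -0.0574  0.    ]
warmer [289.7, 218.8] 0.53 [ 0.626  -0.0558  0.    ]
warmer_deck [291.2, 221.7] 0.94 [ 0.6153 -0.0601  0.016 ]
espresso_cup [278.4, 284.1] 0.81 [ 0.4353 -0.0265  0.    ]
mustard_jar [305.3, 175.7] 0.77 [ 0.7567 -0.1     0.    ]
salt_shaker [256.4, 173.0] 0.49 [0.7621 0.0461 0.    ]
side [0.516  0.6797 0.5682] [ 0.0871 -0.8277 -0.5544]
tongs [340.4, 178.0] 0.78 [ 0.4607 -0.3413  0.    ]
tongs_grip [342.2, 143.5] 0.69 [ 0.466  -0.3347  0.11 
[... 458 characters left out ...]
.5, 250.4] 0.9 [ 0.4417 -0.0189  0.    ]
mustard_jar [218.6, 218.2] 0.63 [ 0.7558 -0.1001  0.    ]
salt_shaker [198.0, 257.0] 0.73 [0.7639 0.0458 0.    ]
salt_shaker [270.7, 233.2] 0.23 [ 0.6219 -0.0575  0.    ]
{'clock': 1.1, 'joint_pos': array([1.219 , 0.2406, 0.005 , 1.3352, 0.    , 1.5708]), 'joint_vel': array([-0.0003, -0.0015,  0.0005,  0.0006, -0.0011, -0.0006]), 'tau': array([  0.0003, -37.2218,  25.2697,   0.0012,  -0.    ,   0.    ]), 'eef_pos': array([0.1723, 0.4694, 0.2533]), 'tool_rot': array([ 0.175 ,  0.9846, -0.    , -0.    ]), 'ft_force': array([ 0.3419, -0.5057,  0.0986]), 'ft_torque': array([-0.0272, -0.0384,  0.0157]), 'grasp_force': 0.0, 'grip_width': 0.0855114892211562}
```

Run:
```python
import cv2
a=cv2.imread("pics/top0.png")[150:320,180:430]
cv2.imwrite("pics/top0c.png",cv2.resize(a,None,fx=3.2,fy=3.2,interpolation=cv2.INTER_CUBIC))
```

```text
(no output)
```

View pics/top0c.png

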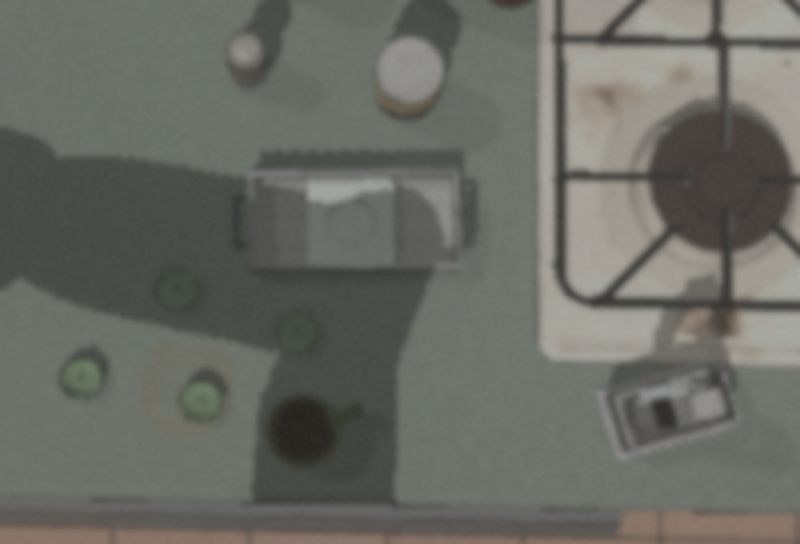

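View pics/side0.png

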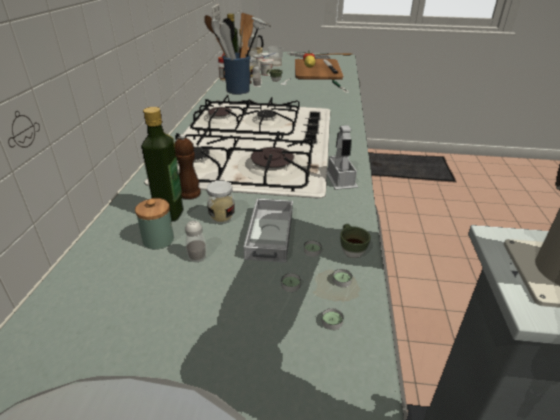

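```bash
python3 - <<'E'
from h import *
np.set_printoptions(precision=4,suppress=True)
i=bot.camera_info("wrist");print(np.array(i["hand_eye"]),np.array(i["intrinsics"]))
KW=cam("top");KS=cam("side")
for t in ["stand","warmer"]:
  for c,kw in (("top",KW),("side",KS)):
    if c=="side" and t=="stand": pass
    bot.camera(c)
    for d in bot.silhouettes(c,t)[:1]:
        m=d["mask"];cn=max(cv2.findContours(m.astype(np.uint8),0,2)[0],key=cv2.contourArea)[:,0]
        P=np.array([onz(KW if c=="top" else KS,p,.035)[:2] for p in cn])
        print(t,c,d["confidence"],m.sum(),cv2.minAreaRect((P*1000).astype(np.float32)))
E
python3 -m inch '[38,-28,10,0,0,0,100, 52,-67,20,0,0,0.12,100, 66,-106,30,0,0,0.24,100, 80,-145,40,0,0,0.36,100, 93,-184,50,0,0,0.48,100, 106,-223,50,0,0,0.6,100, 119,-262,50,0,0,0.72,100, 132,-301,50,0,0,0.75,100]'
python3 -m inch '[15,-38,0,0,0,0,100, 29,-77,0,0,0,0,100, 43,-116,0,0,0,0,100, 57,-155,0,0,0,0,100, 71,-194,0,0,0,0,100, 85,-233,0,0,0,0,100, 99,-272,0,0,0,0,100, 110,-300,0,0,0,0,100]'
```

```text
[[-0.0002 -0.962  -0.2732  0.0697]
 [ 1.     -0.0005  0.0013 -0.0004]
 [-0.0014 -0.2732  0.962  -0.1205]
 [ 0.      0.      0.      1.    ]] [[305.0802   0.     276.616 ]
 [  0.     305.0802 212.346 ]
 [  0.       0.       1.    ]]
stand top 0.96 636 ((459.91973876953125, -335.4561462402344), (64.9775161743164, 115.31217956542969), 16.783361434936523)
stand side 0.55 642 ((461.38525390625, -315.7799072265625), (184.8088836669922, 80.45040130615234), 88.4371566772461)
warmer top 0.74 197 ((767.0982666015625, 43.92059326171875), (50.859622955322266, 37.86456298828125), 1.4886386394500732)
warmer side 0.57 1769 ((620.396240234375, -37.292152404785156), (95.11065673828125, 233.0281524658203), 1.87421452999115)
clock: 2.17
eef_pos: [0.294, 0.2005, 0.3035]
tool_rot: [-0.198, 0.98, 0.0, 0.001]
ft_force: [2.0, 0.5, 0.1]
grip_width: 0.0856
grasp_force: 0.0
clock: 2.83
eef_pos: [0.4042, -0.1017, 0.3031]
tool_rot: [-0.194, 0.981, -0.001, 0.0]
ft_force: [1.0, 0.5, 0.4]
grip_width: 0.0854
grasp_force: 0.0
```

```bash
python3 -m inch '[8,-38,0,0,0,-0.1,100, 16,-76,0,0,0,-0.1,100, 24,-114,0,0,0,-0.1,100, 32,-152,0,0,0,-0.1,100, 40,-190,0,0,0,-0.1,100, 40,-200,0,0,0,-0.1,100, 40,-200,0,0,0,-0.1,100, 40,-200,0,0,0,-0.1,100]'
cat > look.py <<'E'
from h import *
import sys
np.set_printoptions(precision=4,suppress=True)
KW=cam("wrist");im=bot.camera("wrist");cv2.imwrite(f"pics/{sys.argv[1]}.png",im)
for a in sys.argv[2:]:
    t,z=a.split(":")
    for d in bot.spot_point("wrist",t):
        if d["confidence"]>.2: print(t,d["uv"],round(d["confidence"],2),onz(KW,d["uv"],float(z)))
o=bot.get_obs();print(o["clock"],o["eef_pos"],o["tool_rot"])
E
python3 look.py w1 tongs:.004 tongs_grip:.11 tongs_jaws:.01 stand:0
```

```text
clock: 3.5
eef_pos: [0.4433, -0.2986, 0.3023]
tool_rot: [-0.145, 0.989, 0.001, -0.0]
ft_force: [0.7, 0.4, 0.1]
grip_width: 0.0856
grasp_force: 0.0
tongs [245.5, 183.4] 0.94 [ 0.4626 -0.3371  0.004 ]
tongs_grip [235.5, 202.8] 0.97 [ 0.4639 -0.3372  0.11  ]
stand [244.0, 180.5] 0.97 [ 0.4601 -0.3403  0.    ]
3.75 [ 0.4438 -0.2972  0.3034] [-0.147   0.9891 -0.0001  0.0002]
```

View pics/w1.png

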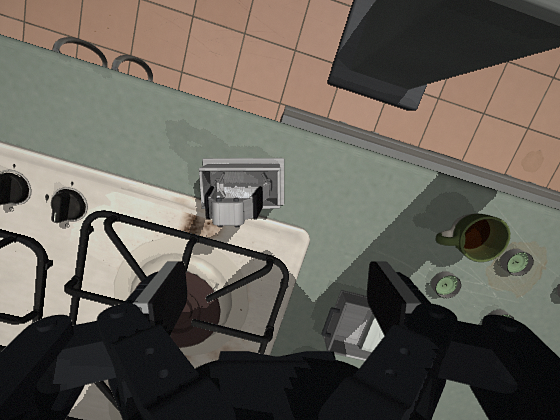

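```bash
python3 -m inch '[10,-20,-10,0,0,0,100, 19,-40,-30,0,0,0,100, 19,-40,-50,0,0,0,100, 19,-40,-85,0,0,0,100, 19,-40,-100,0,0,0,100, 19,-40,-100,0,0,0,100, 19,-40,-100,0,0,0,100, 19,-40,-100,0,0,0,100]'
python3 look.py w2 tongs:.004 tongs_grip:.11 stand:0
```

```text
clock: 4.42
eef_pos: [0.4636, -0.3385, 0.2048]
tool_rot: [-0.147, 0.989, -0.001, 0.001]
ft_force: [0.2, -0.3, 0.5]
grip_width: 0.0852
grasp_force: 0.0
4.6167 [ 0.4635 -0.3389  0.2048] [-0.1463  0.9892 -0.0012  0.0012]
```

View pics/w2.png

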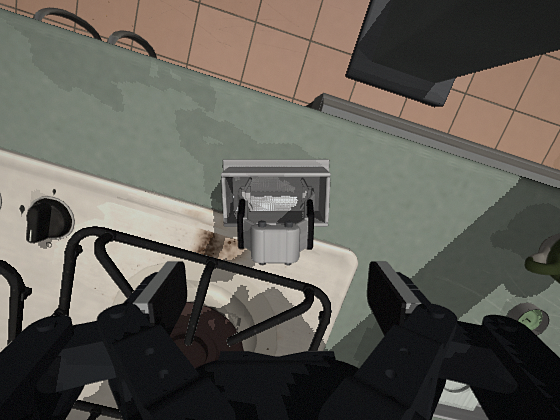

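```bash
python3 - <<'E'
from h import *
KW=cam("wrist");p=bot.get_obs()["eef_pos"]
for z in (.128,.158,0.05): print(z,proj(KW,[p[0],p[1],z]))
print("rim corners at z.05", [onz(KW,u,.05) for u in ((222,160),(330,160),(222,225),(330,225))])
E
python3 -m inch '[0,0,-25,0,0,0,100, 0,0,-50,0,0,0,100, 0,0,-70,0,0,0,100, 0,0,-85,0,0,0,100, 0,0,-90,0,0,0,100, 0,0,-90,0,0,0,100]'
```

```text
0.128 [276.70046413 231.28860069]
0.158 [276.62052713 248.35768326]
0.05 [276.83227561 203.14267594]
rim corners at z.05 [array([ 0.43962842, -0.39736976,  0.05      ]), array([ 0.41167853, -0.30492848,  0.05      ]), array([ 0.49910904, -0.38255953,  0.05      ]), array([ 0.46938855, -0.28440707,  0.05      ])]
clock: 5.12
eef_pos: [0.4621, -0.3381, 0.1121]
tool_rot: [-0.146, 0.989, 0.001, -0.001]
ft_force: [-0.2, 0.2, -0.2]
grip_width: 0.0856
grasp_force: 0.0
```

```bash
python3 -m inch '[0,0,1,0,0,0,80, 0,0,2,0,0,0,63, 0,0,2,0,0,0,63, 0,0,2,0,0,0,63, 0,0,2,0,0,0,63, 0,0,2,0,0,0,63]'
```

```text
clock: 5.62
eef_pos: [0.4641, -0.3398, 0.1171]
tool_rot: [-0.146, 0.989, -0.002, 0.002]
ft_force: [0.0, -1.5, 6.1]
grip_width: 0.0538
grasp_force: 4.5
```

```bash
python3 -m inch '[0,0,20,0,0,0,63, 0,0,50,0,0,0,63, 0,0,80,0,0,0,63, 0,0,110,0,0,0,63, 0,0,120,0,0,0,63, 0,30,130,0,0,-0.1,63, 0,60,130,0,0,-0.2,63, 0,90,130,0,0,-0.29,63]'
python3 -m inch '[-5,38,0,0,0,0,63, -10,76,0,0,0,0,63, -15,114,0,0,0,0,63, -20,152,0,0,0,0,63, -30,190,0,0,0,0,63, -30,200,0,0,0,0,63, -30,200,0,0,0,0,63]'
python3 look.py w3 warmer:0 warmer_deck:.016 tea_light:0
```

```text
clock: 6.28
eef_pos: [0.4625, -0.2478, 0.2448]
tool_rot: [0.002, 1.0, 0.0, 0.0]
ft_force: [1.2, 1.1, -0.8]
grip_width: 0.0537
grasp_force: 6.7
clock: 6.87
eef_pos: [0.4317, -0.046, 0.2444]
tool_rot: [-0.004, 1.0, 0.0, -0.001]
ft_force: [-0.4, 0.1, -0.6]
grip_width: 0.0538
grasp_force: 6.7
tea_light [388.7, 285.1] 0.93 [0.5652 0.105  0.    ]
tea_light [459.9, 224.6] 0.68 [0.4797 0.1856 0.    ]
tea_light [375.2, 211.2] 0.65 [0.463  0.0772 0.    ]
tea_light [302.9, 258.7] 0.64 [ 0.5277 -0.0107  0.    ]
7.0667 [ 0.4329 -0.0494  0.2446] [-0.001   1.     -0.0002 -0.0002]
```

View pics/w3.png

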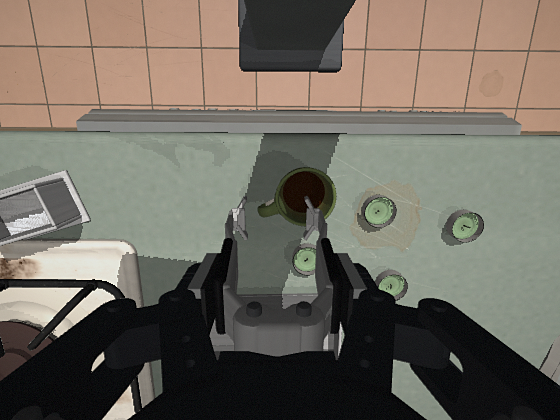

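```bash
python3 -m inch '[7,38,0,0,0,0,63, 14,76,0,0,0,0,63, 21,114,0,0,0,0,63, 28,152,0,0,0,0,63, 35,190,-10,0,0,0,63, 40,225,-20,0,0,0,63, 43,236,-40,0,0,0,63, 43,236,-60,0,0,0,63]'
python3 -m inch '[0,0,0,0,0,0,63, 0,0,0,0,0,0,63]'
python3 look.py w4 tea_light:0 tongs:0.06 tongs_jaws:.07
python3 - <<'E'
import cv2
cv2.imwrite("pics/w4c.png",cv2.resize(cv2.imread("pics/w4.png")[120:360,120:440],None,fx=2.5,fy=2.5))
E
```

```text
clock: 7.73
eef_pos: [0.4779, 0.1897, 0.1842]
tool_rot: [-0.003, 1.0, 0.001, 0.001]
ft_force: [0.2, -0.3, -0.9]
grip_width: 0.054
grasp_force: 6.7
clock: 7.9
eef_pos: [0.4753, 0.1861, 0.1835]
tool_rot: [-0.001, 1.0, -0.001, -0.002]
ft_force: [-0.8, -1.2, -0.9]
grip_width: 0.0543
grasp_force: 6.7
tea_light [273.4, 200.3] 0.97 [0.4785 0.1827 0.    ]
tea_light [169.3, 184.4] 0.97 [0.4622 0.0775 0.    ]
tea_light [93.3, 242.1] 0.91 [ 0.5245 -0.0093  0.    ]
tea_light [200.2, 273.2] 0.63 [0.5608 0.1022 0.    ]
8.1 [0.4769 0.1868 0.1864] [-0.0007  1.      0.0005  0.0013]
```

View pics/w4c.png

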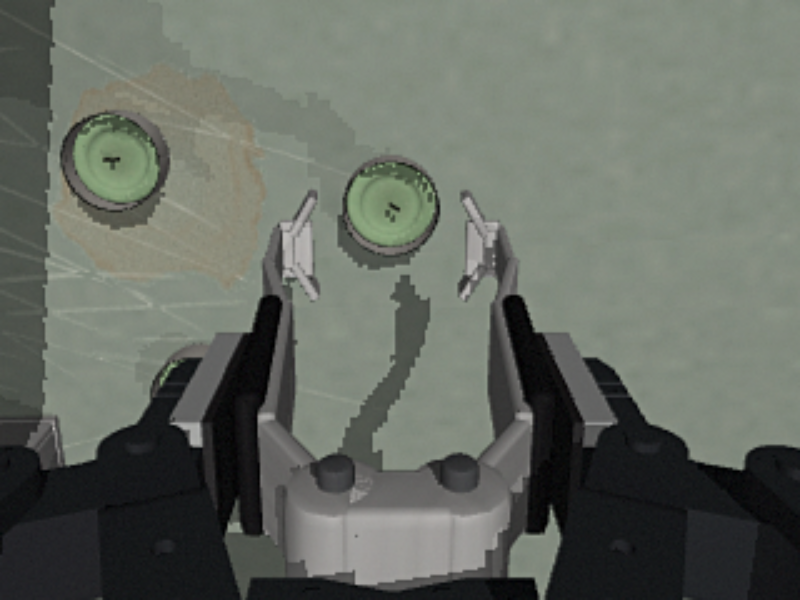

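Run:
```python
from h import *
np.set_printoptions(precision=4,suppress=True)
KW=cam("wrist");p=bot.get_obs()["eef_pos"]
print(p,"jaws",onz(KW,(276,218.5),.081),"tea",onz(KW,(276.4,202.5),.015))
bot.camera("wrist")
for d in bot.silhouettes("wrist","tea_light")[:4]:
    ys,xs=np.nonzero(d["mask"]);b=((xs.min()+xs.max())/2,(ys.min()+ys.max())/2);print(d["uv"],b,len(xs),onz(KW,b,.009))
```

```text
[0.4769 0.1868 0.1864] jaws [0.4766 0.1865 0.081 ] tea [0.4805 0.1869 0.015 ]
[85.1, 244.6] (np.float64(90.5), np.float64(241.0)) 1318 [ 0.5235 -0.0068  0.009 ]
[191.3, 264.4] (np.float64(191.5), np.float64(265.0)) 247 [0.5509 0.0963 0.009 ]
[165.3, 182.0] (np.float64(164.5), np.float64(180.5)) 1295 [0.4597 0.0767 0.009 ]
[275.6, 198.7] (np.float64(275.0), np.float64(198.0)) 1234 [0.4774 0.1855 0.009 ]
```

```bash
python3 -m inch '[1,0,-15,0,0,0,63, 1,0,-30,0,0,0,63, 1,0,-45,0,0,0,63, 1,0,-55,0,0,0,63, 1,0,-62,0,0,0,63, 1,0,-65,0,0,0,63, 1,0,-65,0,0,0,63, 1,0,-65,0,0,0,63]' | grep -E 'pos|force'
python3 -m inch '[0,0,-1,0,0,0,63, 0,0,-2,0,0,0,63,0,0,-3,0,0,0,63,0,0,-3,0,0,0,63]' | grep -E 'pos|force'
python3 -m inch '[0,0,-1,0,0,0,63, 0,0,-2,0,0,0,63,0,0,-2,0,0,0,63]' | grep -E 'pos|force'
python3 -m inch '[0,0,-1,0,0,0,63, 0,0,-1,0,0,0,63,0,0,-1,0,0,0,63]' | grep -E 'pos|force'
```

```text
eef_pos: [0.4771, 0.1876, 0.1205]
ft_force: [-0.8, -1.3, -1.1]
grasp_force: 6.7
eef_pos: [0.4767, 0.1875, 0.117]
ft_force: [-0.2, 0.2, -1.0]
grasp_force: 6.7
eef_pos: [0.4765, 0.1874, 0.1147]
ft_force: [0.0, -0.3, -1.2]
grasp_force: 6.7
eef_pos: [0.4766, 0.1875, 0.1138]
ft_force: [-0.5, 0.2, -0.7]
grasp_force: 6.7
```

```bash
python3 look.py w5
python3 - <<'E'
import cv2
from workcell import bot
s=bot.camera("side");w=cv2.imread("pics/w5.png")
f=lambda a:cv2.resize(a,(400,400),interpolation=cv2.INTER_CUBIC)
cv2.imwrite("pics/c5.png",cv2.hconcat([f(w[140:260,216:336]),f(s[250:350,285:385])]))
E
```

```text
9.75 [0.4767 0.1875 0.1138] [-0.0016  1.     -0.     -0.    ]
```

View pics/c5.png

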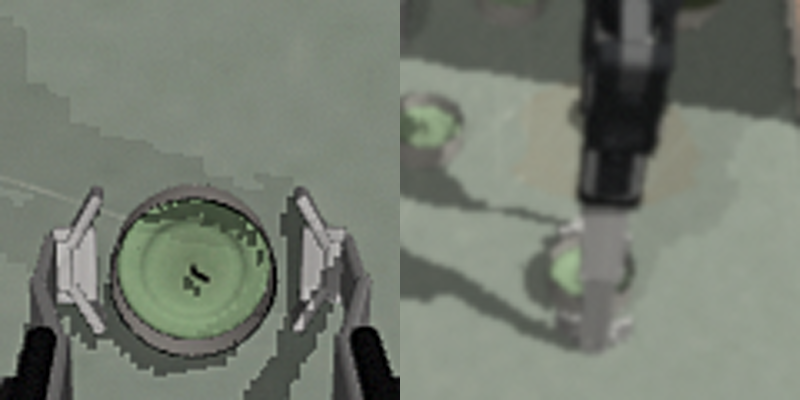

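```bash
for i in 1; do
python3 -m inch '[0,0,-1,0,0,0,63, 0,0,-1,0,0,0,63,0,0,-1,0,0,0,63]' | grep -E 'pos|ft_force'
python3 -m inch '[0,0,-1,0,0,0,63, 0,0,-1,0,0,0,63,0,0,-1,0,0,0,63]' | grep -E 'pos|ft_force'
python3 -m inch '[0,0,-1,0,0,0,63, 0,0,-1,0,0,0,63,0,0,-1,0,0,0,63]' | grep -E 'pos|ft_force'
done
```

```text
eef_pos: [0.4769, 0.1876, 0.1131]
ft_force: [0.0, -0.4, -0.1]
eef_pos: [0.4772, 0.1873, 0.1125]
ft_force: [-0.8, -1.3, 5.0]
eef_pos: [0.4774, 0.1873, 0.1118]
ft_force: [0.1, -2.3, 7.3]
```

```bash
python3 -m inch '[0,0,0.5,0,0,0,63, 0,0,0.5,0,0,0,63,0,0,0.5,0,0,0,63]' | grep -E 'pos|ft_force'
python3 -m inch '[0,0,0.5,0,0,0,63, 0,0,0.5,0,0,0,63,0,0,0.5,0,0,0,63]' | grep -E 'pos|ft_force'
python3 -m inch '[0,0,0.5,0,0,0,63, 0,0,0.5,0,0,0,63,0,0,0.5,0,0,0,63]' | grep -E 'pos|ft_force'
```

```text
eef_pos: [0.4771, 0.1873, 0.1118]
ft_force: [1.0, -2.8, 6.1]
eef_pos: [0.4769, 0.1874, 0.1119]
ft_force: [0.8, -1.3, 3.6]
eef_pos: [0.4763, 0.1877, 0.112]
ft_force: [-0.5, 0.7, 0.4]
```

```bash
python3 -m inch '[0,0,4,0,0,0,63, 0,0,8,0,0,0,63,0,0,9.1,0,0,0,63,0,0,9.1,0,0,0,63]' | grep -E 'pos|force'
python3 -m inch '[0,0,0,0,0,0,60, 0,0,0,0,0,0,58.5,0,0,0,0,0,0,58.5,0,0,0,0,0,0,58.5]' | grep -E 'grip|force'
python3 -m inch '[0,0,0,0,0,0,57.5,0,0,0,0,0,0,57.5,0,0,0,0,0,0,57.5]' | grep -E 'grip|force'
```

```text
eef_pos: [0.4769, 0.1877, 0.1219]
ft_force: [1.0, 0.4, -1.5]
grasp_force: 6.6
ft_force: [0.3, 0.1, -1.2]
grip_width: 0.0501
grasp_force: 8.2
ft_force: [-0.2, 0.6, -1.0]
grip_width: 0.0493
grasp_force: 8.8
```

```bash
python3 -m inch '[0,0,0,0,0,0,57,0,0,0,0,0,0,57,0,0,0,0,0,0,57]' | grep -E 'ft|grip|grasp'
python3 -m inch '[0,0,0,0,0,0,56.6,0,0,0,0,0,0,56.6,0,0,0,0,0,0,56.6]' | grep -E 'ft|grip|grasp'
python3 -m inch '[0,0,0,0,0,0,56.2,0,0,0,0,0,0,56.2,0,0,0,0,0,0,56.2]' | grep -E 'ft|grip|grasp'
```

```text
ft_force: [0.3, 0.2, -0.5]
grip_width: 0.0487
grasp_force: 9.1
ft_force: [0.1, 1.0, -0.8]
grip_width: 0.0482
grasp_force: 9.4
ft_force: [-0.1, -0.3, -0.7]
grip_width: 0.0478
grasp_force: 11.3
```

```bash
python3 -m inch '[0,0,0,0,0,0,55.9,0,0,0,0,0,0,55.9,0,0,0,0,0,0,55.9]' | grep -E 'ft|grip|grasp'
python3 -m inch '[0,0,0,0,0,0,55.6,0,0,0,0,0,0,55.6,0,0,0,0,0,0,55.6]' | grep -E 'ft|grip|grasp'
```

```text
ft_force: [0.9, -0.7, -1.1]
grip_width: 0.0478
grasp_force: 15.5
ft_force: [-0.1, -0.3, -0.4]
grip_width: 0.0478
grasp_force: 21.4
```

```bash
python3 -m inch '[0,0,0,0,0,0,55.2,0,0,0,0,0,0,55.2,0,0,0,0,0,0,55.2]' | grep -E 'ft|grip|grasp'
```

```text
ft_force: [0.3, -0.3, -1.0]
grip_width: 0.0478
grasp_force: 29.0
```

```bash
python3 -m inch '[0,0,5,0,0,0,55.2, 0,0,20,0,0,0,55.2, 0,0,45,0,0,0,55.2, 0,0,70,0,0,0,55.2, 10,-17,80,0,0,0,55.2, 25,-44,80,0,0,0,55.2, 43,-75,80,0,0,0,55.2, 60,-105,80,0,0,0,55.2]'
python3 -m inch '[15,-26,0,0,0,0,55.2, 32,-56,0,0,0,0,55.2, 50,-86,0,0,0,0,55.2, 65,-114,0,0,0,0,55.2, 75,-132,0,0,0,0,55.2, 79,-139,0,0,0,0,55.2, 79,-139,0,0,0,0,55.2, 79,-139,0,0,0,0,55.2]'
python3 look.py w6 warmer:0 warmer_deck:.016 tea_light:.09
python3 - <<'E'
import cv2
cv2.imwrite("pics/w6c.png",cv2.resize(cv2.imread("pics/w6.png")[120:360,120:440],None,fx=2.5,fy=2.5))
E
```

```text
clock: 14.38
eef_pos: [0.5373, 0.0818, 0.2024]
tool_rot: [-0.002, 1.0, 0.0, 0.001]
ft_force: [0.3, 0.2, -0.5]
grip_width: 0.0475
grasp_force: 20.5
clock: 15.05
eef_pos: [0.6152, -0.0561, 0.2012]
tool_rot: [-0.001, 1.0, 0.0, -0.001]
ft_force: [-0.0, -0.5, -1.0]
grip_width: 0.0475
grasp_force: 20.6
tea_light [272.7, 213.7] 0.94 [ 0.6123 -0.059   0.09  ]
tea_light [431.2, 144.6] 0.86 [0.5586 0.0589 0.09  ]
tea_light [420.9, 34.5] 0.77 [0.4856 0.0416 0.09  ]
tea_light [322.7, 107.4] 0.6 [ 0.5326 -0.023   0.09  ]
15.25 [ 0.6152 -0.055   0.2017] [-0.0026  1.      0.0001 -0.0001]
```

View pics/w6c.png

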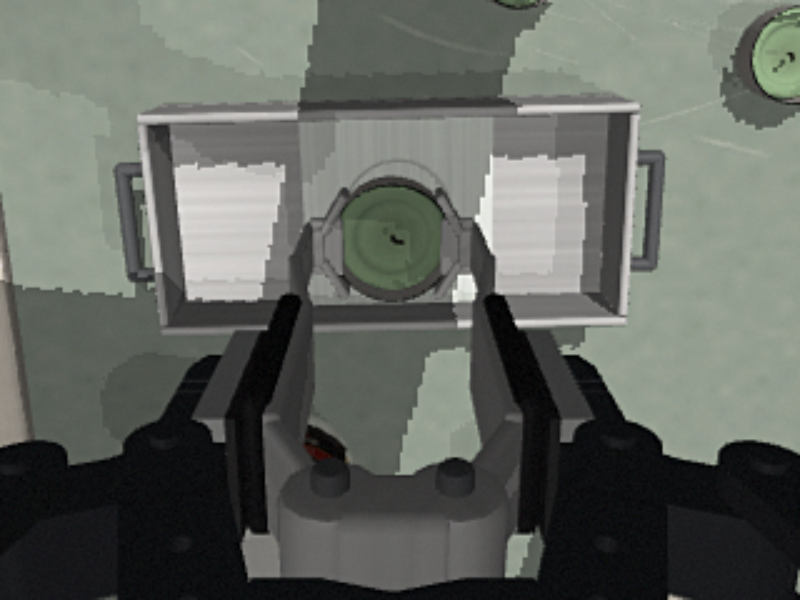

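```bash
cat > seat.py <<'E'
from h import *
import sys
np.set_printoptions(precision=4,suppress=True)
KW=cam("wrist");p=bot.get_obs()["eef_pos"]
f=lambda c:(120+c[0]/2.5,120+c[1]/2.5)
C=np.array([onz(KW,f(c),.035)[:2] for c in ((138,117),(638,107),(627,322),(163,330))])
print("corners\n",C,"centre",C.mean(0)); e=(C[1]-C[0]+C[2]-C[3]);print("yaw of y axis deg",np.degrees(np.arctan2(e[1],e[0])), np.linalg.norm(e)/2, np.linalg.norm(C[3]-C[0]+C[2]-C[1])/2)
im=cv2.cvtColor(cv2.imread("pics/w6.png"),cv2.COLOR_BGR2GRAY).astype(np.float32)
g=cv2.GaussianBlur(im,(0,0),.8);gx=cv2.Sobel(g,5,1,0);gy=cv2.Sobel(g,5,0,1)
res=[]
th=np.radians(np.arange(130,231,2))   # arc towards -x
for r in (.021,.0225):
  for x in np.arange(.600,.632,.0005):
    for y in np.arange(-.075,-.035,.0005):
      P=np.c_[x+r*np.cos(th),y+r*np.sin(th),np.full(len(th),.016)]
      Q=(np.linalg.inv(KW[1])@np.c_[P,np.ones(len(P))].T)[:3];U=(KW[0]@Q);U=U[:2]/U[2]
      P2=np.c_[x+(r+.001)*np.cos(th),y+(r+.001)*np.sin(th),np.full(len(th),.016)]
      Q=(np.linalg.inv(KW[1])@np.c_[P2,np.ones(len(P2))].T)[:3];V=(KW[0]@Q);V=V[:2]/V[2];n=V-U;n/=np.linalg.norm(n,axis=0)
      u=U.astype(np.float32)
      vis=np.hypot((u[0]-276.5)/22,(u[1]-216)/27)>1.15
      s=lambda a:cv2.remap(a,u[:1],u[1:],1)[0]
      q=np.clip(np.abs(s(gx)*n[0]+s(gy)*n[1]),0,25)*vis*(u[1]<193)
      res.append((q.sum(),vis.sum(),r,x,y))
res.sort(reverse=True)
for r in res[:8]: print(np.array(r))
E
python3 seat.py
python3 - <<'E'
import cv2
a=cv2.imread("pics/w6.png")[175:215,240:320];a=cv2.resize(a,None,fx=9,fy=9,interpolation=cv2.INTER_CUBIC)
cv2.imwrite("pics/w6d.png",cv2.convertScaleAbs(a,alpha=2,beta=-90))
E
```

```text
corners
 [[ 0.583  -0.1502]
 [ 0.5784  0.0373]
 [ 0.665   0.0409]
 [ 0.6694 -0.1474]] centre [ 0.624  -0.0549]
yaw of y axis deg 91.3720327180627 0.18795402011949797 0.08652922563255855
[1275.       51.        0.0225    0.624    -0.053 ]
[1275.       51.        0.0225    0.6235   -0.0525]
[1275.       51.        0.0225    0.6235   -0.053 ]
[1275.       51.        0.0225    0.6235   -0.0535]
[1275.       51.        0.0225    0.623    -0.052 ]
[1275.       51.        0.0225    0.623    -0.0525]
[1275.       51.        0.0225    0.623    -0.053 ]
[1275.       51.        0.0225    0.623    -0.0535]
```

View pics/w6d.png

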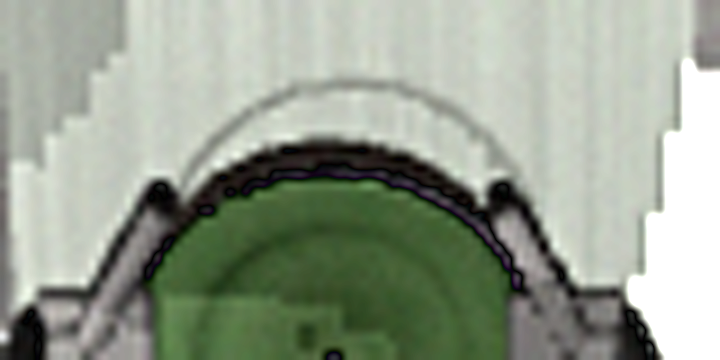

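Run:
```python
from h import *
from scipy.optimize import least_squares as ls
KW=cam("wrist")
U=[(190,187),(225,138),(265,103),(300,88),(350,80),(400,86),(440,100),(480,130),(515,170)]
P=np.array([onz(KW,(240+u/9,175+v/9),.016)[:2] for u,v in U])
for r in (.021,.0225):
    s=ls(lambda c:np.hypot(*(P-c).T)-r,P.mean(0)+[.02,0]);print(r,s.x,s.cost**.5)
s=ls(lambda c:np.hypot(*(P-c[:2]).T)-c[2],[*P.mean(0)+[.02,0],.02]);print(s.x,s.cost**.5)
print(bot.get_obs()["eef_pos"],"held",onz(KW,(276.5,215.5),.096))
# held tea light outline centre: top rim ellipse crop
```

```text
0.021 [ 0.62343185 -0.05170367] 0.0003012065293988718
0.0225 [ 0.6252254  -0.05161632] 0.0009105283503440333
[ 0.62306687 -0.05172126  0.02069676] 0.00025624190764228044
[ 0.61516482 -0.055017    0.20173982] held [ 0.61224194 -0.05502849  0.096     ]
```

```bash
python3 -m inch '[4,2,-10,0,0,0.012,55, 8,4,-25,0,0,0.025,55, 8,4,-38,0,0,0.025,55, 8,4,-48,0,0,0.025,55, 8,4,-54,0,0,0.025,55, 8,4,-58,0,0,0.025,55, 8,4,-60,0,0,0.025,55, 8,4,-60,0,0,0.025,55]'
python3 -m inch '[0,0,-1,0,0,0,55, 0,0,-2,0,0,0,55, 0,0,-2,0,0,0,55,0,0,-2,0,0,0,55]'|grep -E 'pos|force'
python3 -m inch '[0,0,-1,0,0,0,55, 0,0,-2,0,0,0,55, 0,0,-2,0,0,0,55,0,0,-2,0,0,0,55]'|grep -E 'pos|force'
python3 -m inch '[0,0,-1,0,0,0,55, 0,0,-1,0,0,0,55,0,0,-1,0,0,0,55]'|grep -E 'pos|force'
```

```text
clock: 15.92
eef_pos: [0.6237, -0.0524, 0.1413]
tool_rot: [-0.014, 1.0, 0.0, -0.0]
ft_force: [-0.0, -0.3, -1.2]
grip_width: 0.0476
grasp_force: 24.7
eef_pos: [0.6239, -0.0526, 0.1399]
ft_force: [0.4, -0.8, -1.8]
grasp_force: 24.7
eef_pos: [0.6236, -0.0525, 0.1374]
ft_force: [-0.2, 1.1, -1.5]
grasp_force: 24.7
eef_pos: [0.6236, -0.0525, 0.1364]
ft_force: [-0.1, -0.2, -1.1]
grasp_force: 24.7
```

```bash
for k in 1; do
python3 -m inch '[0,0,-1,0,0,0,55, 0,0,-1,0,0,0,55,0,0,-1,0,0,0,55]'|grep -E 'pos|ft_force'
python3 -m inch '[0,0,-1,0,0,0,55, 0,0,-1,0,0,0,55,0,0,-1,0,0,0,55]'|grep -E 'pos|ft_force'; done
```

```text
eef_pos: [0.6236, -0.0525, 0.1354]
ft_force: [-0.1, -0.1, -1.1]
eef_pos: [0.6236, -0.0525, 0.1344]
ft_force: [0.3, -0.4, -1.7]
```

```bash
for k in 1; do
python3 -m inch '[0,0,-1,0,0,0,55, 0,0,-1,0,0,0,55,0,0,-1,0,0,0,55]'|grep -E 'pos|ft_force'
python3 -m inch '[0,0,-1,0,0,0,55, 0,0,-1,0,0,0,55,0,0,-1,0,0,0,55]'|grep -E 'pos|ft_force'
python3 -m inch '[0,0,-0.5,0,0,0,55,0,0,-0.5,0,0,0,55,0,0,-0.5,0,0,0,55]'|grep -E 'pos|ft_force'; done
```

```text
eef_pos: [0.6236, -0.0525, 0.1334]
ft_force: [-0.1, -0.7, -1.2]
eef_pos: [0.6236, -0.0525, 0.1324]
ft_force: [-0.6, -0.0, -1.6]
eef_pos: [0.6237, -0.0525, 0.132]
ft_force: [0.2, 0.1, -1.1]
```

```bash
for k in 1; do
python3 -m inch '[0,0,-0.5,0,0,0,55,0,0,-0.5,0,0,0,55,0,0,-0.5,0,0,0,55]'|grep -E 'pos|ft_force'
python3 -m inch '[0,0,-0.5,0,0,0,55,0,0,-0.5,0,0,0,55,0,0,-0.5,0,0,0,55]'|grep -E 'pos|ft_force'; done
```

```text
eef_pos: [0.6239, -0.0525, 0.1316]
ft_force: [0.3, 0.5, -0.2]
eef_pos: [0.624, -0.0525, 0.1313]
ft_force: [0.2, -0.3, 0.7]
```

```bash
python3 -m inch '[0,0,0,0,0,0,57, 0,0,0,0,0,0,59, 0,0,0,0,0,0,61, 0,0,0,0,0,0,63, 0,0,0,0,0,0,63, 0,0,0,0,0,0,63, 0,0,0,0,0,0,63, 0,0,0,0,0,0,63]'
python3 -m inch '[0,0,3,0,0,0,63, 0,0,8,0,0,0,63, 0,0,18,0,0,0,63, 0,0,30,0,0,0,63, 0,0,50,0,0,0,63, 0,0,70,0,0,0,63, 0,0,70,0,0,0,63]'
python3 look.py w7 tea_light:.010 warmer:0
python3 - <<'E'
import cv2
cv2.imwrite("pics/w7c.png",cv2.resize(cv2.imread("pics/w7.png")[120:360,120:440],None,fx=2.5,fy=2.5))
E
```

```text
clock: 19.25
eef_pos: [0.6237, -0.0525, 0.131]
tool_rot: [-0.014, 1.0, 0.0, -0.0]
ft_force: [-0.1, -0.0, -0.5]
grip_width: 0.0538
grasp_force: 6.6
clock: 19.83
eef_pos: [0.6263, -0.0527, 0.207]
tool_rot: [-0.014, 1.0, -0.0, 0.005]
ft_force: [1.0, 0.6, 0.3]
grip_width: 0.0543
grasp_force: 6.6
tea_light [429.2, 132.2] 0.82 [0.5606 0.0988 0.01  ]
tea_light [422.3, 22.1] 0.78 [0.4637 0.076  0.01  ]
tea_light [272.1, 189.6] 0.66 [ 0.6238 -0.0576  0.01  ]
tea_light [324.7, 92.8] 0.61 [ 0.5266 -0.0089  0.01  ]
19.9833 [ 0.6237 -0.0525  0.2012] [-0.0142  0.9999 -0.      0.0003]
```

View pics/w7c.png

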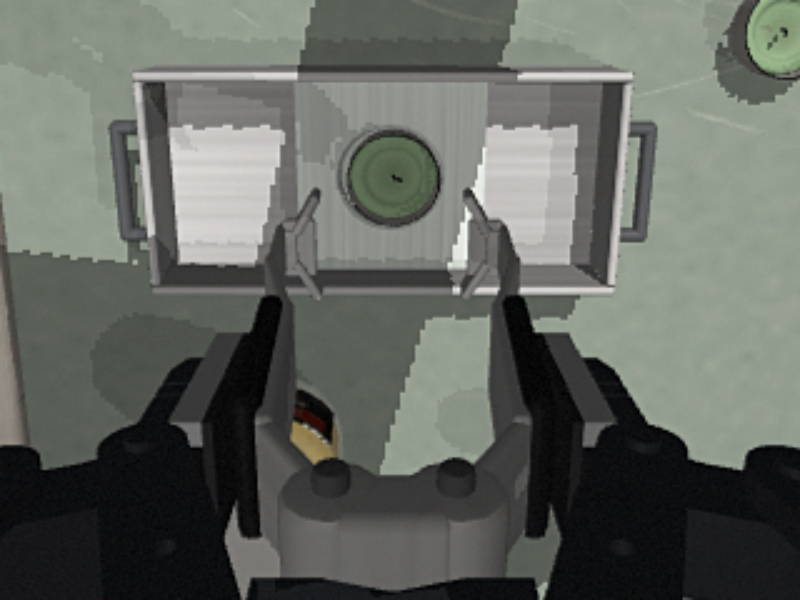

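```bash
python3 -m inch '[0,0,25,0,0,0,63, -5,-5,45,0,0,0.04,63, -20,-30,50,0,0,0.1,63, -38,-60,50,0,0,0.16,63, -56,-92,50,0,0,0.22,63, -74,-126,50,0,0,0.265,63, -92,-160,50,0,0,0.265,63, -110,-194,50,0,0,0.265,63]'
python3 -m inch '[-15,-30,0,0,0,0,63, -30,-60,0,0,0,0,63, -43,-78,0,0,0,0,63, -51,-90,0,0,0,0,63, -51,-92,0,0,0,0,63, -51,-92,0,0,0,0,63, -51,-92,0,0,0,0,63]'
python3 look.py w8 stand:0
python3 - <<'E'
import cv2
cv2.imwrite("pics/w8c.png",cv2.resize(cv2.imread("pics/w8.png")[120:360,120:440],None,fx=2.5,fy=2.5))
E
```

```text
clock: 20.65
eef_pos: [0.5119, -0.2474, 0.2494]
tool_rot: [-0.146, 0.989, 0.001, -0.001]
ft_force: [-0.0, -0.2, -0.6]
grip_width: 0.0536
grasp_force: 6.6
clock: 21.23
eef_pos: [0.4627, -0.3378, 0.2501]
tool_rot: [-0.146, 0.989, 0.001, -0.0]
ft_force: [0.3, 0.4, -0.7]
grip_width: 0.0537
grasp_force: 6.6
stand [273.9, 185.0] 0.68 [ 0.464  -0.3401  0.    ]
stand [436.4, 351.7] 0.44 [ 0.6312 -0.0435  0.    ]
21.3333 [ 0.4632 -0.3374  0.2505] [-0.1469  0.9891  0.0005 -0.0002]
```

Run:
```python
from h import *
K,W=cam("wrist");a=cv2.imread("pics/w1.png")
# expected pixel of stand centre at z=.05 for TCP target and stored w1/w2 estimate
print(proj((K,W),[.463,-.3385,.0]),proj((K,W),[.463,-.3385,.05]),proj((K,W),[.463,-.3385,.135]))
for d in bot.silhouettes("wrist","stand")[:2]:
    ys,xs=np.nonzero(d["mask"]);print(d["confidence"],xs.min(),xs.max(),ys.min(),ys.max())
```

```text
[275.33780074 184.02081135] [275.23899971 192.60116083] [274.98237593 214.88758625]
0.69 227 321 155 214
```

```bash
python3 -m inch '[0,-1,-30,0,0,0,63, 0,-1,-60,0,0,0,63, 0,-1,-75,0,0,0,63, 0,-1,-82,0,0,0,63, 0,-1,-90,0,0,0,63, 0,-1,-95,0,0,0,63, 0,-1,-95,0,0,0,63]'|grep -E 'pos|force'
python3 -m inch '[0,0,-6,0,0,0,63, 0,0,-12,0,0,0,63, 0,0,-18,0,0,0,63, 0,0,-24,0,0,0,63, 0,0,-30,0,0,0,63, 0,0,-34,0,0,0,63, 0,0,-34,0,0,0,63]'|grep -E 'pos|force'
```

```text
eef_pos: [0.463, -0.3392, 0.1558]
ft_force: [-0.4, -0.3, -1.1]
grasp_force: 6.6
eef_pos: [0.462, -0.3391, 0.1206]
ft_force: [0.0, 0.4, -1.8]
grasp_force: 6.6
```

```bash
python3 -m inch '[0,0,-1,0,0,0,63, 0,0,-2,0,0,0,63, 0,0,-3,0,0,0,63, 0,0,-3,0,0,0,63]'|grep -E 'pos|force'
python3 -m inch '[0,0,-1,0,0,0,63,0,0,-1,0,0,0,63, 0,0,-1,0,0,0,63]'|grep -E 'pos|force'
```

```text
eef_pos: [0.4628, -0.3396, 0.1191]
ft_force: [0.1, 0.3, -1.5]
grasp_force: 6.6
eef_pos: [0.4627, -0.3395, 0.118]
ft_force: [-0.4, -0.5, -0.6]
grasp_force: 6.6
```

```bash
python3 -m inch '[0,0,-1,0,0,0,63,0,0,-1,0,0,0,63, 0,0,-1,0,0,0,63]'|grep -E 'pos|force'
python3 -m inch '[0,0,-0.6,0,0,0,63,0,0,-0.6,0,0,0,63, 0,0,-0.6,0,0,0,63]'|grep -E 'pos|force'
```

```text
eef_pos: [0.4626, -0.3395, 0.117]
ft_force: [-0.1, -0.1, -0.2]
grasp_force: 6.6
eef_pos: [0.4627, -0.3395, 0.1164]
ft_force: [-0.3, -0.1, -1.2]
grasp_force: 6.6
```

```bash
python3 -m inch '[0,0,-0.8,0,0,0,63,0,0,-0.8,0,0,0,63, 0,0,-0.8,0,0,0,63]'|grep -E 'pos|force'
python3 -m inch '[0,0,-0.6,0,0,0,63,0,0,-0.6,0,0,0,63, 0,0,-0.6,0,0,0,63]'|grep -E 'pos|force'
```

```text
eef_pos: [0.4628, -0.3396, 0.116]
ft_force: [-1.0, 1.1, 3.4]
grasp_force: 7.0
eef_pos: [0.463, -0.3396, 0.1159]
ft_force: [-0.9, 0.4, 5.5]
grasp_force: 7.2
```

```bash
python3 -m inch '[0,0,0.6,0,0,0,65, 0,0,0.6,0,0,0,67, 0,0,0.6,0,0,0,75, 0,0,0.6,0,0,0,90, 0,0,0.6,0,0,0,100, 0,0,0.6,0,0,0,100, 0,0,0.6,0,0,0,100, 0,0,0.6,0,0,0,100]'
python3 -m inch '[0,0,5,0,0,0,100, 0,0,15,0,0,0,100, 0,0,35,0,0,0,100, 0,0,60,0,0,0,100, 0,0,90,0,0,0,100, 0,0,120,0,0,0,100, 0,0,150,0,0,0,100, 0,0,170,0,0,0,100]'
python3 -m inch '[-15,37,0,0,0,0,100, -20,40,0,0,0,0,100, -20,40,0,0,0,0,100, -20,40,0,0,0,0,100]'
python3 look.py w9 stand:0 tongs:.004 tongs_grip:.11 tongs_jaws:.01
python3 - <<'E'
from h import *
for c in("top","side"):
    bot.camera(c);K=cam(c)
    for t,z in(("tongs",.004),("tongs_grip",.11),("tea_light",.01),("warmer",0)):
        print(c,t,[(np.round(onz(K,d["uv"],z),3),round(d["confidence"],2)) for d in bot.spot_point(c,t)])
E
```

```text
clock: 24.8
eef_pos: [0.4627, -0.3395, 0.1155]
tool_rot: [-0.146, 0.989, 0.0, -0.0]
ft_force: [-0.0, 0.0, 0.1]
grip_width: 0.0855
grasp_force: 0.0
clock: 25.47
eef_pos: [0.4633, -0.3399, 0.2903]
tool_rot: [-0.146, 0.989, -0.002, 0.002]
ft_force: [0.0, 1.0, 0.2]
grip_width: 0.0857
grasp_force: 0.0
clock: 25.8
eef_pos: [0.4428, -0.2995, 0.2866]
tool_rot: [-0.146, 0.989, -0.001, 0.001]
ft_force: [-0.2, 0.3, 0.2]
grip_width: 0.0855
grasp_force: 0.0
stand [244.0, 183.2] 0.83 [ 0.4608 -0.3402  0.    ]
stand [234.4, 207.5] 0.4 [ 0.4974 -0.344   0.    ]
tongs [244.8, 183.4] 0.84 [ 0.4599 -0.3389  0.004 ]
tongs_grip [233.0, 203.9] 0.61 [ 0.4613 -0.3397  0.11  ]
26.05 [ 0.4429 -0.3001  0.2853] [-0.1459  0.9893  0.     -0.0001]
top tongs [(array([ 0.464, -0.342,  0.004]), 0.6), (array([ 0.621, -0.053,  0.004]), 0.21)]
top tongs_grip [(array([ 0.46 , -0.338,  0.11 ]), 0.71), (array([ 0.465, -0.316,  0.11 ]), 0.66)]
top tea_light [(array([0.456, 0.078, 0.01 ]), 0.54), (array([ 0.528, -0.008,  0.01 ]), 0.45), (array([ 0.625, -0.061,  0.01 ]), 0.44), (array([0.56 , 0.098, 0.01 ]), 0.44), (array([0.762, 0.034, 0.01 ]), 0.23)]
top warmer []
side tongs [(array([ 0.462, -0.339,  0.004]), 0.77)]
side tongs_grip [(array([ 0.461, -0.328,  0.11 ]), 0.7)]
side tea_light [(array([0.56 , 0.107, 0.01 ]), 0.77), (array([0.519, 0.008, 0.01 ]), 0.77), (array([ 0.467, -0.32 ,  0.01 ]), 0.73), (array([ 0.621, -0.063,  0.01 ]), 0.71), (array([0.46 , 0.082, 0.01 ]), 0.51)]
side warmer [(array([ 0.617, -0.05 ,  0.   ]), 0.93)]
```

Tongs stand upright in the stand, and the tea light is in the seat.

```bash
python3 -c "
from workcell import bot
print(bot.job_done())"
```

```text
the job is handed in; nothing more can be done
None
```

I seated the tea light in the carrier, stood the tongs back in their stand and let go, then handed the job in at about 26 s; it returned no verdict, but the last camera checks showed both in place.

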